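# Pack the power-cut drawer

### The arm

A 7-joint arm with a two-finger parallel gripper is mounted at the origin on the work surface. World frame = base frame: x ahead of the robot, y to its left, z up, the work surface at z = 0. Lengths are in m, angles in rad, forces in N, time in s.
With the tool pointing down it reaches from about 0.425 to 0.875 m from the base axis. Payload 4.7 kg.
Tool frame: the origin (TCP) lies at the very end of the fingers, on their centre line; the grasp point (between the pads) lies 19 mm behind it; z points along the fingers, y is the line along which they close (so a half turn about z gives the same grasp; the last joint's range is limited). The gripper opens to 87 mm and grips with 3 to 60 N. Pads are 19 mm wide; open, the fingers measure 117 mm over their backs; the gripper's body (75 mm by 190 mm) begins 51 mm behind the grasp point.
Start: joints at [1.311, 0.321, -0.07, 1.45, 0.023, 1.371, -0.057], TCP at [0.176, -0.626, 0.223] pointing down, gripper open.
Joint ranges: [-2.86, 2.86], [-0.3, 2.09], [-1.38, 1.24], [0.06, 2.45], [-1.56, 4.7], [0.09, 2.05], [-2.69, 2.69]. Speed limits (rad/s): [2.57, 2.57, 3.14, 3.14, 3.14, 3.14, 3.14].

### API

Orientations are given as a rotation vector (axis times angle).
In Python, from bench import ctrl, imaging, ticket gives the robot as it stands.
- The arm moves only by the tool jog_arm, never from a script. Its argument "rows" is text: rows parted by semicolons, each of 7 numbers parted by spaces: the shift along the tool's x, y, z in cm, then the turn, a rotation vector about the tool's x, y, z in rad, then the closure, from -1 (fully open) to 1 (shut), so that 0 is half open. A call has 1 to 5 rows; each row shifts and turns the commanded pose from where the row before left it, along the tool's axes as they then stand; what a row does not reach is not made up. A row lasts 1/8 s, in which the tool goes at most 62.5 mm and 10.7 degrees, less where a joint would pass 70% of its speed; a pose out of reach is approached as far as the arm can. A call with a gripper value outside its range is refused whole. The fingers move at their own pace and stop on an object; "force" is the grip in N (left out, the last holds). Time passes only in rows, so rows that do not move let the fingers close. It gives the time, the measured TCP pose, the force, the opening and the grip force at its end, in the units of the state.
- ctrl.get_state(): the state, without advancing time (a new reading comes with each control period).
- imaging.get_image(name): name is "scene" or "side" or "wrist"; returns a dict with "img" (420x560x3 uint8, blue, green, red), "vertical_fov" (degrees; the focal length in pixels is half the picture's height over the tangent of half this angle, whatever the lens; pixels are square), "cx", "cy" (the principal point, pixels), "k1" (the pictures are not rectified: a ray, as slopes to the right and down, at radius r is drawn at 1 + k1 r^2 times it, then the intrinsics apply), "origin" and "orientation" of the camera in the world. Camera axes: x right, y down, z forward; pixel columns grow to the right and rows downward; lengths in m; the calibration is good to about 2 mm. A picture is of the moment at which its call begins. There is no depth.
- ticket.close_job(): hands the job in; it is judged then, once.
The state is a dict: "time": time; "joint_positions": joint angles; "qd": joint speeds; "joint_torque": joint torques, N m; "position": TCP position; "tool_rot": TCP orientation; "ft_force": force on the tool from outside, world axes, zero at the start; "torque": the same for the moment, N m; "grip_width": opening from 0.0 (shut) to 1.0 (fully open); "grip_force": force on a finger pad.
Only numpy, scipy, OpenCV 4.12 (cv2) and the standard library are available. Lean on these libraries where they do the work, as an engineer would, in place of code of your own. Each camera call takes 0.05 s, during which the arm holds its last target. There are 200 camera calls.

### The job

Pack the open drawer of the pine box for the next power cut: lay the flashlight (the aluminium one with the rubber button) lengthwise in the middle of the blue liner, stand both red batteries upright in the yellow liner, and lay the matchbox flat in the white liner, each resting on its liner's floor clear of the rim. Leave the plain aluminium tube, the old black battery and the coin jar standing or lying where they are.

Things in the scene. Friction and masses are not known exactly. Their poses are not given: they have to be found in the camera images.
- flashlight_center (a point): Aluminium flashlight, lying; 128 mm long, barrel 28 across (bare from 50 mm behind the middle to 34 ahead); hexagonal head (30 long, +x end) and tail collar (14 long), both 34 across flats, keep it from rolling; black rubber press button on top, 16 mm ahead of the middle, 3 proud; 160 g. Site: mid-length on the axis, 17 mm above its support; x to the head, z up.
- red_cell_a_center (a point): Good spare battery with a red sleeve (one of two alike): a cylinder 26 mm across and 50 mm high (48 mm and a steel nub), standing upright, brass band round it, about 65 g. Site at its centre, 25 mm above its foot; z points up along it.
- red_cell_b_center (a point): The other good spare battery with a red sleeve: a cylinder 26 mm across and 50 mm high (48 mm and a steel nub), standing upright, brass band round it, about 65 g. Site at its centre, 25 mm above its foot; z points up along it.
- matchbox_center (a point): Matchbox lying flat, cardboard with a green top, 53 x 36 mm and 16 mm high, about 30 g. Site at its centre, 8 mm above its underside; x along its 53 mm length, y along its 36 mm width, z up.
- blue_liner: Blue plastic liner tray, fixed in the open drawer; blue, yellow and white ones lie side by side, 90 mm apart along y, in any order. 180 mm long (x) by 88 wide (y), inside 174 x 82; rim 5 mm above its floor. Origin: centre of underside, z up; its floor is 3 mm above that, 9 mm above the shelf. Drawer: 200 x 290 mm, centred on the middle liner, walls 8 thick, top 28 above shelf.
- yellow_liner: Yellow plastic liner tray, fixed in the open drawer; blue, yellow and white ones lie side by side, 90 mm apart along y, in any order. 180 mm long (x) by 88 wide (y), inside 174 x 82; rim 5 mm above its floor. Origin: centre of underside, z up; its floor is 3 mm above that, 9 mm above the shelf. Behind it, from 101 mm past the liners' centres (+x), the pine box rises 55 mm (60 at its comb).
- white_liner: White plastic liner tray, fixed in the open drawer; blue, yellow and white ones lie side by side, 90 mm apart along y, in any order. 180 mm long (x) by 88 wide (y), inside 174 x 82; rim 5 mm above its floor. Origin: centre of underside, z up; its floor is 3 mm above that, 9 mm above the shelf. Drawer: see blue; box: see yellow.
- plain_tube_center (a point): Look-alike, to be left: plain aluminium screw-cap tube without button or lamp, lying down, 128 mm long, barrel 28 mm across, a hexagonal cap 34 mm across flats and 14 mm long at each end. Site at its middle, 17 mm up; x along it.
- black_cell_center (a point): Look-alike, to be left: old dead battery with a black sleeve: a cylinder 26 mm across and 50 mm high (48 mm and a steel nub), standing upright, brass band round it, about 65 g. Site at its centre, 25 mm above its foot; z points up along it.
- coin_jar_center (a point): Glass jar with coins, to be left: 72 mm across, 90 mm high, standing, about 0.5 kg. Site on its axis 45 mm above its foot; z up.
Things that resemble listed ones, but are neither listed nor needed, are in the scene too. Several things look just like the part that bears matchbox_center: the one meant starts farthest to the robot's left.

How it is judged:
By the outcome, as a careful person would: the job done as asked, in the order asked, and still so for the second after the job is handed in, with the robot touching nothing.
It also fails if it takes over 118 s, if anything falls off the work surface, if the arm or the gripper's body presses on something with over 40 N, if the wrist force passes 120 N, or if a joint passes its speed limit or range.

## Working session

There is one attempt and no reset: what is moved stays moved. The work goes in short steps, Python scripts to look and compute and a tool call to move; the robot and the scene stay as the last step left them, time stands still between calls to the robot, and variables do not carry over. Pictures are saved under pics/ and viewed, at most 14 in all, crops included, and the job is handed in when it is done.

Besides the shell and the picture viewer there is one more tool, called after "Call:" in YAML: its name, and indented under it one key for each argument. jog_arm: Moves the arm, as the interface text tells. Its arguments: {"type":"object","properties":{"rows":{"type":"string"},"force":{"type":"number"}},"required":["rows"]}

```bash
mkdir -p pics
cat > h.py <<'E'
import numpy as np, cv2, pickle
from scipy.spatial.transform import Rotation as R
from bench import ctrl, imaging, ticket
def shot(n,f=None):
    d=imaging.get_image(n)
    if f: cv2.imwrite('pics/'+f,d['img']); pickle.dump(d,open('pics/'+f+'.pkl','wb'))
    return d
def Rm(o):
    o=np.array(o,float)
    return o if o.shape==(3,3) else (R.from_rotvec(o) if o.size==3 else R.from_quat(o)).as_matrix()
def cam(d):
    f=d['img'].shape[0]/2/np.tan(np.radians(d['vertical_fov'])/2)
    return np.array([[f,0,d['cx']],[0,f,d['cy']],[0,0,1]]),np.array([d['k1'],0,0,0.])
def ray(d,px,z):
    K,D=cam(d)
    u=cv2.undistortPoints(np.array(px,float).reshape(-1,1,2),K,D).reshape(-1,2)
    v=np.c_[u,np.ones(len(u))]@Rm(d['orientation']).T
    o=np.array(d['origin']); return o+v*((z-o[2])/v[:,2])[:,None]
def proj(d,P):
    K,D=cam(d); M=Rm(d['orientation']).T
    return cv2.projectPoints(np.array(P,float).reshape(-1,1,3),cv2.Rodrigues(M)[0],-M@np.array(d['origin']),K,D)[0].reshape(-1,2)
def load(f): return pickle.load(open('pics/'+f+'.pkl','rb'))
E
python3 - <<'E'
from h import *
print(ctrl.get_state())
for n in('scene','side','wrist'):
    d=shot(n,n+'0.png'); print(n,{k:v for k,v in d.items() if k!='img'})
E
```

```text
{'time': 0.0, 'joint_positions': array([ 1.31109396,  0.32179526, -0.07007876,  1.45167693,  0.0225939 ,
        1.3708038 , -0.05689564]), 'qd': array([-0.00042429, -0.00037337, -0.0001512 ,  0.0021687 ,  0.00262656,
       -0.00058751, -0.00046755]), 'joint_torque': array([ 1.17017862e-03, -4.91285348e+01, -4.03574500e-01, -3.12524235e+01,
       -6.42375438e-02,  4.35809931e-02,  1.84777609e-04]), 'position': array([ 0.17555549, -0.62526458,  0.22147852]), 'tool_rot': array([-3.11034679e+00, -4.28534937e-01,  5.54070808e-04]), 'ft_force': array([ 0.49999962,  0.74954633, -0.26861439]), 'torque': array([-0.03675464,  0.01189048,  0.00078721]), 'grip_force': 0.0, 'grip_width': 0.9955088492471388}
scene {'vertical_fov': 47.04891024954831, 'cx': 275.9123656134684, 'cy': 213.538387404204, 'k1': -0.12337935203265372, 'origin': array([1.47974195, 0.34658496, 0.76400225]), 'orientation': array([-1.3710875 , -1.95115451,  1.00307918])}
side {'vertical_fov': 53.60754277481451, 'cx': 281.9334551931506, 'cy': 208.8821558524847, 'k1': 0.008956697500134288, 'origin': array([0.11896862, 0.79073532, 0.65643544]), 'orientation': array([-0.57025352,  2.54081268, -1.34308527])}
wrist {'vertical_fov': 64.3009179053919, 'cx': 283.7340299437686, 'cy': 202.49108363587658, 'k1': -0.04529617148952416, 'origin': array([ 0.24077335, -0.60696376,  0.38287344]), 'orientation': array([ 2.33839209, -1.77176507, -0.22506572])}
```

View pics/scene0.png

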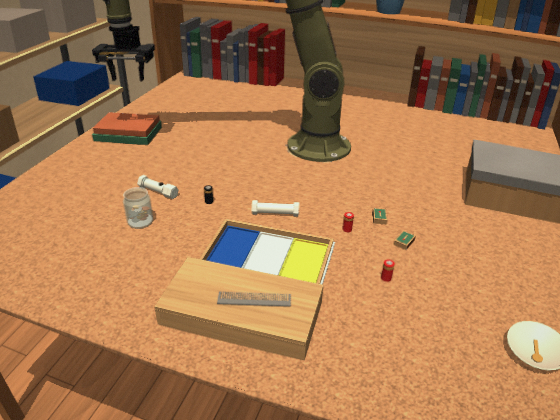

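View pics/side0.png

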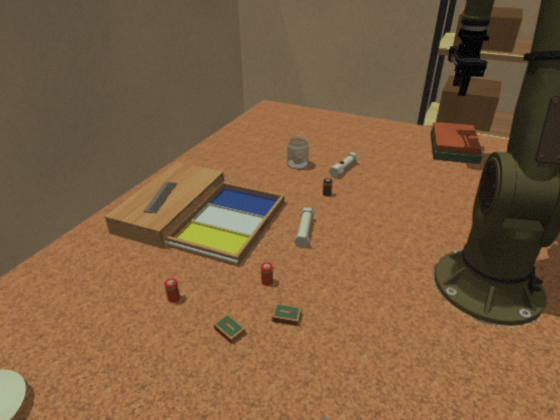

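Scene: the flashlight (black button) is at about (157,186), next to the jar at (138,208). The plain tube is at (275,209) and the black cell at (208,194). The red cells are at (348,222) and (388,270), and the matchboxes at (380,216) and (404,240). The liners run blue (232,246), white (268,254), yellow (305,260). The side view shows the same layout.

```bash
cat > m.py <<'E'
from h import *
def blobs(d,lo,hi,amin=40,roi=None):
    h=cv2.cvtColor(d['img'],cv2.COLOR_BGR2HSV); m=cv2.inRange(h,np.array(lo),np.array(hi))
    if roi:
        x0,y0,x1,y1=roi; k=np.zeros_like(m); k[y0:y1,x0:x1]=1; m=m*k
    c,_=cv2.findContours(m,cv2.RETR_EXTERNAL,cv2.CHAIN_APPROX_NONE)
    return [x.reshape(-1,2) for x in c if cv2.contourArea(x)>amin]
E
python3 - <<'E'
from m import *
np.set_printoptions(precision=4,suppress=True)
S=load('scene0.png');D=load('side0.png')
rois={'scene':(190,215,340,290),'side':(160,180,290,260)}
for nm,d in(('scene',S),('side',D)):
    print(nm)
    for c,lo,hi in(('blue',(100,120,50),(125,255,255)),('yel',(22,150,120),(35,255,255)),('white',(80,0,150),(130,60,255))):
        for b in blobs(d,lo,hi,200,rois[nm]):
            P=ray(d,b,0.009)[:,:2].astype(np.float32); r=cv2.minAreaRect(P); print(c,np.array(r[0]),np.array(r[1]),r[2])
    roi=(330,200,420,290) if nm=='scene' else (150,250,290,310)
    for lo in((0,150,60),(170,150,60)):
        for b in blobs(d,lo,(4 if lo[0]==0 else 180,255,255),30,roi): print('red',b.min(0),b.max(0),ray(d,[b.mean(0)],0.025)[0])
    roi=(365,200,420,255) if nm=='scene' else (205,300,310,345)
    for b in blobs(d,(45,60,20),(90,255,160),20,roi):
        P=ray(d,b,0.016)[:,:2].astype(np.float32); r=cv2.minAreaRect(P); print('match',b.mean(0),np.array(r[0]),np.array(r[1]),r[2])
    roi=(130,170,185,203) if nm=='scene' else (325,145,362,180)
    for b in blobs(d,(0,0,130),(180,70,255),60,roi):
        P=ray(d,b,0.017)[:,:2].astype(np.float32); r=cv2.minAreaRect(P); print('light',b.min(0),b.max(0),np.array(r[0]),np.array(r[1]),r[2])
print('jar',ray(S,[[140,222]],0),ray(D,[[298,164]],0),'black',ray(S,[[208,195]],.025),'tube',ray(S,[[255,207],[295,209]],.017),'button',ray(S,[[165,183],[161,183]],.034))
im=cv2.resize(S['img'][160:240,100:240],None,fx=4,fy=4,interpolation=cv2.INTER_CUBIC)
im2=cv2.resize(D['img'][140:210,270:380],None,fx=4,fy=4,interpolation=cv2.INTER_CUBIC)
cv2.imwrite('pics/c1.png',cv2.vconcat([im[:300],cv2.resize(im2,(560,300))]))
E
```

```text
scene
blue [ 0.6203 -0.0526] [0.1468 0.0891] 3.324282169342041
yel [0.6098 0.1283] [0.1508 0.0893] 3.3735833168029785
red [381 268] [392 280] [0.6163 0.3266 0.025 ]
red [384 260] [394 266] [0.5746 0.3252 0.025 ]
red [343 220] [352 231] [0.4605 0.2006 0.025 ]
red [345 212] [353 218] [0.4128 0.1931 0.025 ]
match [404.7576 237.2121] [0.4463 0.3497] [0.0272 0.0421] 73.7159423828125
match [379.6857 213.4857] [0.3611 0.271 ] [0.0436 0.0272] 9.676770210266113
light [130 194] [148 202] [ 0.533  -0.3832] [0.0436 0.0507] 31.713708877563477
light [138 175] [175 195] [ 0.4501 -0.3809] [0.1466 0.0518] 79.82060241699219
side
blue [ 0.6475 -0.0557] [0.1637 0.0785] 3.0808334350585938
yel [0.6387 0.1193] [0.1715 0.0747] 3.1804676055908203
match [229.1489 325.5106] [0.4478 0.3482] [0.0264 0.0419] 71.80496215820312
match [286.2182 311.5636] [0.3621 0.269 ] [0.0421 0.0252] 13.065814018249512
light [332 156] [352 168] [ 0.4617 -0.3888] [0.1043 0.0278] 76.09124755859375
jar [[ 0.6093 -0.3342  0.    ]] [[ 0.6037 -0.3428  0.    ]] black [[ 0.457 -0.202  0.025]] tube [[ 0.4554 -0.0599  0.017 ]
 [ 0.4256  0.0464  0.017 ]] button [[ 0.4553 -0.3412  0.034 ]
 [ 0.4594 -0.3522  0.034 ]]
```

View pics/c1.png

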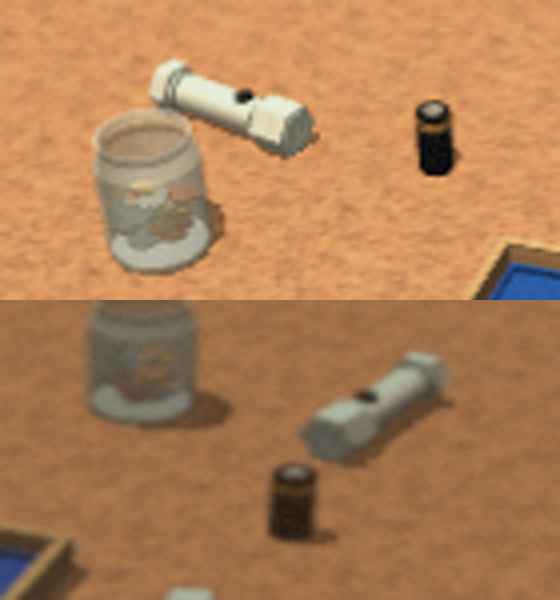

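View pics/wrist0.png

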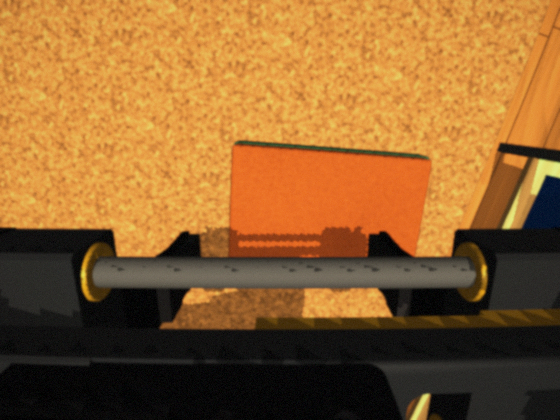

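The crop confirms it: the hexagonal head is at the +y end at scene (172,192), the tail is at (143,181) and the button at (161,184). The jar sits clear to the +x side. The wrist view shows the gripper over the red book.

```bash
cat > plan.py <<'E'
import sys
from h import *
np.set_printoptions(precision=4,suppress=True)
def plan(x,y,z,yaw):
    """yaw (deg): world direction of tool y axis, modulo 180; tool z down"""
    s=ctrl.get_state(); A=Rm(s['tool_rot']); p=s['position']
    best=None
    for k in(0,180):
        t=np.radians(yaw+k); Y=np.array([np.cos(t),np.sin(t),0]); Z=np.array([0,0,-1.]); B=np.c_[np.cross(Y,Z),Y,Z]
        r=R.from_matrix(A.T@B).as_rotvec()
        if best is None or np.linalg.norm(r)<np.linalg.norm(best[0]): best=(r,B)
    r,B=best; dw=np.array([x,y,z])-p
    print('pos',p,'t',s['time'],'j7',s['joint_positions'][6],'yawY',np.degrees(np.arctan2(A[1,1],A[0,1])))
    print('shift cm BEFORE turn',A.T@dw*100,'AFTER turn',B.T@dw*100,'turn',r,'rows',max(np.linalg.norm(dw)/.0625,np.linalg.norm(r)/.1867))
if __name__=='__main__': plan(*map(float,sys.argv[1:5]))
E
python3 - <<'E'
from plan import *
S=load('scene0.png');D=load('side0.png')
def tri(a,b):
    p=[];
    for d,x in((S,a),(D,b)):
        q=ray(d,[x],0)[0]; o=np.array(d['origin']); v=(q-o)/np.linalg.norm(q-o); p.append((o,v))
    M=sum(np.eye(3)-np.outer(v,v) for o,v in p); c=sum((np.eye(3)-np.outer(v,v))@o for o,v in p)
    return np.linalg.solve(M,c)
print('tail',tri((143.5,181),(353.5,156.3)),'head',tri((172.5,192),(333,170)),'but',tri((161,184.2),(342.1,162.4)))
print('redA',tri((348,222),(266.5,274)),'redB',tri((388,270.5),(172,290.5)),'black',tri((208.5,195),(327,187)),'jar',tri((138,208),(298,153)))
plan(.40,-.39,.22,-13)
E
```

```text
tail [ 0.442  -0.4271  0.0198] head [ 0.4712 -0.3099  0.022 ] but [ 0.4572 -0.3551  0.0304]
redA [0.4435 0.1978 0.0242] redB [0.6003 0.3271 0.0245] black [ 0.4518 -0.204   0.0234] jar [ 0.6029 -0.3381  0.0419]
pos [ 0.1756 -0.6254  0.2217] t 0.15 j7 -0.056900629386127034 yawY -74.30922002377659
shift cm BEFORE turn [ 27.9696 -16.5926   0.1925] AFTER turn [27.9834 16.5696  0.1709] turn [-0.0014 -0.0007 -1.07  ] rows 5.731379788459502
```

```bash
python3 plan.py .436 -.45 .2 -14
```

```text
pos [ 0.1756 -0.6254  0.2217] t 0.15 j7 -0.056900629386127034 yawY -74.30922002377659
shift cm BEFORE turn [29.813  -9.8396  2.1823] AFTER turn [23.3174 21.0233  2.1709] turn [-0.0014 -0.0007 -1.0526] rows 5.637896801903889
```

Call:
jog_arm:
  rows: "5 -1.6 .4 0 0 0 -1;5 -1.6 .4 0 0 0 -1;5 -1.6 .4 0 0 0 -1;5 -1.7 .4 0 0 0 -1;5 -1.7 .4 0 0 0 -1"

```text
time: 0.78
position: [0.3953, -0.4781, 0.2022]
tool_rot: [-3.112, -0.428, 0.001]
ft_force: [-0.4, -0.6, -0.4]
grip_width: 0.997
grip_force: 0.0
```

Call:
jog_arm:
  rows: "4.8 -1.6 .2 0 0 0 -1;0 0 0 0 0 -.18 -1;0 0 0 0 0 -.18 -1;0 0 0 0 0 -.18 -1;0 0 0 0 0 -.18 -1"

```text
time: 1.4
position: [0.4359, -0.4507, 0.2001]
tool_rot: [-2.756, -1.506, 0.0]
ft_force: [0.9, 0.8, -0.4]
grip_width: 1.0
grip_force: 0.0
```

Call:
jog_arm:
  rows: "0 0 0 0 0 -.17 -1;0 0 0 0 0 -.16 -1;0 0 0 0 0 0 -1"

```text
time: 1.78
position: [0.4359, -0.4508, 0.2002]
tool_rot: [-2.479, -1.928, 0.0]
ft_force: [-0.5, -0.2, -0.6]
grip_width: 0.999
grip_force: 0.0
```

Run:
```python
from plan import *
d=shot('wrist','w1.png'); plan(.455,-.37,.06,-14)
print(proj(d,[[.455,-.37,.017]]))
```

```text
pos [ 0.436  -0.4508  0.2003] t 1.825 j7 0.4274368760450446 yawY -14.333223720555962
shift cm BEFORE turn [ 8.2995 -0.1544 14.0294] AFTER turn [ 8.3042 -0.1106 14.0271] turn [-0.0003 -0.0003 -0.0058] rows 2.6081991364613013
[[282.3405 101.3951]]
```

View pics/w1.png

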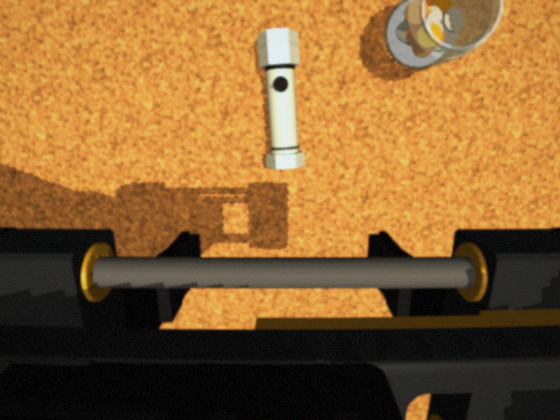

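The flashlight is clear in the wrist view: head end (278,30), tail end (286,166), button (280,84). The jar's foot is at (415,40).

Run:
```python
from plan import *
d=load('w1.png')
b=ray(d,[[280.5,84]],.033)[0]; q=ray(d,[[279,47],[285.5,158]],.030); h,t=q
u=(h-t)/np.linalg.norm(h-t); c=b-.016*u
print('but',b,'yaw',np.degrees(np.arctan2(u[1],u[0])),'c from button',c,'head/tail end',ray(d,[[278,30],[286,167]],.028),'jar foot',ray(d,[[415,40]],0))
y=np.degrees(np.arctan2(u[1],u[0]))-90
g=c-.004*u
plan(g[0],g[1],.004,y)
```

```text
but [ 0.4571 -0.355   0.033 ] yaw 79.1547439449374 c from button [ 0.4541 -0.3707  0.033 ] head/tail end [[ 0.4668 -0.3078  0.028 ]
 [ 0.4428 -0.4328  0.028 ]] jar foot [[ 0.5999 -0.3434  0.    ]]
pos [ 0.436  -0.4508  0.2003] t 1.825 j7 0.4274368760450446 yawY -14.333223720555962
shift cm BEFORE turn [ 7.8039 -0.197  19.6293] AFTER turn [ 7.8072  0.2721 19.6271] turn [-0.0003 -0.0003 -0.0609] rows 3.379933682699204
```

Call:
jog_arm:
  rows: "3.9 .15 0 0 0 -.06 -1;3.9 .1 4 0 0 0 -1;0 0 5 0 0 0 -1;0 0 4 0 0 0 -1;0 0 3 0 0 0 -1"

```text
time: 2.45
position: [0.4545, -0.3747, 0.0386]
tool_rot: [-2.421, -2.0, 0.001]
ft_force: [1.4, -0.1, 0.1]
grip_width: 1.0
grip_force: 0.0
```

Call:
jog_arm:
  rows: "0 0 2 0 0 0 -1;0 0 1.6 0 0 0 -1;0 0 0 0 0 0 -1"

```text
time: 2.82
position: [0.4549, -0.375, 0.0037]
tool_rot: [-2.418, -2.003, 0.0]
ft_force: [0.1, 0.1, 0.6]
grip_width: 0.999
grip_force: 0.0
```

Call:
jog_arm:
  rows: "0 0 0 0 0 0 1;0 0 0 0 0 0 1;0 0 0 0 0 0 1;0 0 0 0 0 0 1;0 0 0 0 0 0 1"
  force: 25

```text
time: 3.45
position: [0.4554, -0.3754, 0.0047]
tool_rot: [2.419, 2.004, -0.0]
ft_force: [-0.3, 0.1, 0.7]
grip_width: 0.517
grip_force: 0.0
```

Call:
jog_arm:
  rows: "0 0 0 0 0 0 1;0 0 0 0 0 0 1;0 0 0 0 0 0 1;0 0 0 0 0 0 1;0 0 0 0 0 0 1"

```text
time: 4.08
position: [0.4552, -0.3753, 0.0045]
tool_rot: [-2.419, -2.004, 0.0]
ft_force: [-0.7, 0.8, 0.4]
grip_width: 0.314
grip_force: 25.0
```

Call:
jog_arm:
  rows: "0 0 -1 0 0 0 1;0 0 -3 0 0 0 1;0 0 -5 0 0 0 1;0 0 -5 0 0 0 1;0 0 0 0 0 0 1"

```text
time: 4.7
position: [0.4584, -0.3772, 0.1502]
tool_rot: [2.411, 1.998, 0.003]
ft_force: [0.9, -0.2, -3.1]
grip_width: 0.314
grip_force: 25.0
```

```bash
python3 plan.py .52 -.055 .145 93.3
```

```text
pos [ 0.4584 -0.3772  0.1502] t 4.7 j7 0.3671491436919916 yawY -10.702635522064437
shift cm BEFORE turn [32.8005  0.062   0.3496] AFTER turn [  8.0007 -31.8075   0.5213] turn [ 0.011  -0.0014  1.3264] rows 7.104525938134868
```

Call:
jog_arm:
  rows: "5.5 0 0 0 0 0 1;5.5 0 0 0 0 0 1;5.5 0 0 0 0 0 1;5.5 0 0 0 0 0 1;5.5 0 0 0 0 0 1"

```text
time: 5.32
position: [0.506, -0.1032, 0.1438]
tool_rot: [-2.419, -2.004, 0.001]
ft_force: [0.6, 0.3, -1.3]
grip_width: 0.313
grip_force: 25.0
```

Call:
jog_arm:
  rows: "5.3 0 0 0 0 0 1;0 0 0 0 0 .17 1;0 0 0 0 0 .17 1;0 0 0 0 0 .17 1;0 0 0 0 0 .17 1"

```text
time: 5.95
position: [0.5156, -0.0528, 0.1435]
tool_rot: [-2.951, -1.075, 0.002]
ft_force: [0.2, 1.1, -1.2]
grip_width: 0.313
grip_force: 25.0
```

Call:
jog_arm:
  rows: "0 0 0 0 0 .17 1;0 0 0 0 0 .17 1;0 0 0 0 0 .16 1;0 0 0 0 0 .146 1;0 0 0 0 0 0 1"

```text
time: 6.58
position: [0.5157, -0.0528, 0.1437]
tool_rot: [-3.14, -0.094, 0.002]
ft_force: [-0.4, 1.1, -1.4]
grip_width: 0.313
grip_force: 25.0
```

Run:
```python
from plan import *
d=shot('wrist','w2.png'); plan(.64,-.055,.1,93.3)
```

```text
pos [ 0.5158 -0.0528  0.1438] t 6.625 j7 -1.5192224527695346 yawY -86.5119850352046
shift cm BEFORE turn [12.3922  0.9718  4.3681] AFTER turn [12.39    0.9301  4.3835] turn [-0.0002  0.0012  0.0033] rows 2.108065344260618
```

View pics/w2.png

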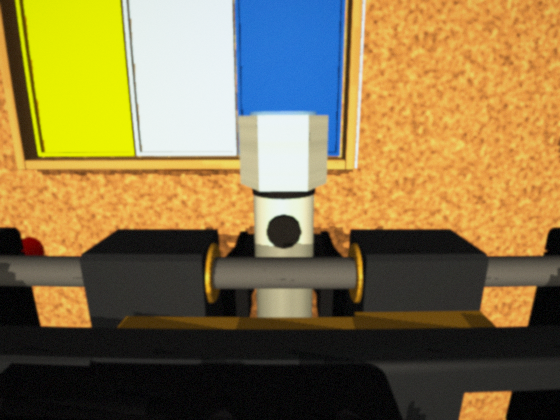

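The wrist view shows the liners with yellow on the left (+y), white in the middle and blue on the right. Their near ends are at row 155, with the boundaries at columns about 133 and 237. The flashlight is held straight, head forward.

Run:
```python
from m import *
from plan import plan
d=load('w2.png'); h=cv2.cvtColor(d['img'],cv2.COLOR_BGR2HSV)
for n,lo,hi in(('blue',(100,150,80),(125,255,255)),('yel',(22,180,150),(35,255,255)),('white',(80,0,170),(130,60,255))):
    m=cv2.inRange(h,np.array(lo),np.array(hi)); m[170:]=0
    for r in(15,90):
        c=np.where(m[r,:345])[0]; print(n,r,c.min(),c.max(),ray(d,[[c.min(),r],[c.max(),r]],.012)[:,:2].ravel())
for c in(60,110,160,210):
    print('near end',c,h[146:160,c,2], ray(d,[[c,155]],.014)[0])
print('wall corners z.028',ray(d,[[28,160],[345,161]],.028)[:,:2])
```

```text
blue 15 236 343 [ 0.6608 -0.0056  0.6659 -0.0913]
blue 90 238 340 [ 0.6029 -0.009   0.608  -0.0943]
yel 15 17 121 [0.6544 0.1762 0.6567 0.0878]
yel 90 28 128 [0.5947 0.1724 0.5982 0.0842]
white 15 131 232 [ 0.657   0.0795  0.6606 -0.0024]
white 90 132 234 [ 0.5984  0.0807  0.6027 -0.0057]
near end 60 [241 242 242 241 240 234 226 232 238 228 184 142 118 139] [0.5401 0.1475 0.014 ]
near end 110 [242 243 243 242 242 237 234 239 238 223 186 146 124 141] [0.5425 0.102  0.014 ]
near end 160 [244 244 244 243 238 231 234 240 238 218 179 138 125 158] [0.5449 0.0574 0.014 ]
near end 210 [245 245 245 244 239 235 237 243 238 215 173 137 126 161] [0.5473 0.0136 0.014 ]
wall corners z.028 [[ 0.5365  0.1671]
 [ 0.5507 -0.1015]]
```

```bash
python3 plan.py .6364 -.0508 .0145 93.15
```

```text
pos [ 0.5158 -0.0528  0.1438] t 6.625 j7 -1.5192224527695346 yawY -86.5119850352046
shift cm BEFORE turn [12.0689  0.5326 12.9186] AFTER turn [12.056   0.4585 12.9335] turn [-0.0002  0.0012  0.0059] rows 2.8299282771861978
```

Call:
jog_arm:
  rows: "6 .25 0 0 0 0 1;6.1 .25 0 0 0 .006 1;0 0 5 0 0 0 1;0 0 4 0 0 0 1;0 0 2 0 0 0 1"

```text
time: 7.25
position: [0.6355, -0.051, 0.0313]
tool_rot: [-3.14, -0.084, 0.007]
ft_force: [-0.1, -0.1, -1.2]
grip_width: 0.313
grip_force: 25.0
```

```bash
python3 plan.py .6364 -.0508 .0140 93.15
```

```text
pos [ 0.6355 -0.051   0.0313] t 7.25 j7 -1.6745600926524395 yawY -86.9196794780467
shift cm BEFORE turn [ 0.1015 -0.0115  1.7326] AFTER turn [ 0.0935 -0.013   1.7331] turn [-0.0009  0.0046 -0.0012] rows 0.27770471342505315
```

Call:
jog_arm:
  rows: ".1 0 .6 0 0 0 1;0 0 .5 0 0 0 1;0 0 .3 0 0 0 1;0 0 0 0 0 0 1;0 0 0 0 0 0 1"

```text
time: 7.88
position: [0.6388, -0.0511, 0.0212]
tool_rot: [3.14, 0.081, 0.002]
ft_force: [-0.1, -0.3, -1.8]
grip_width: 0.314
grip_force: 25.0
```

Call:
jog_arm:
  rows: "0 0 .1 0 0 0 1;0 0 0 0 0 0 1"

```text
time: 8.12
position: [0.6384, -0.051, 0.0195]
tool_rot: [3.14, 0.081, -0.0]
ft_force: [0.2, -0.6, -2.6]
grip_width: 0.317
grip_force: 25.0
```

Call:
jog_arm:
  rows: "-.2 0 .3 0 0 0 1;0 0 .2 0 0 0 1;0 0 .0 0 0 0 1;0 0 0 0 0 0 1"

```text
time: 8.62
position: [0.6364, -0.0511, 0.0145]
tool_rot: [3.14, 0.081, -0.0]
ft_force: [1.3, 0.5, -1.7]
grip_width: 0.316
grip_force: 25.0
```

Call:
jog_arm:
  rows: "0 0 .1 0 0 0 1;0 0 0 0 0 0 1;0 0 0 0 0 0 .2;0 0 0 0 0 0 .1;0 0 0 0 0 0 .1"

```text
time: 9.25
position: [0.6366, -0.0511, 0.0137]
tool_rot: [3.14, 0.081, 0.0]
ft_force: [-0.1, -0.1, 0.1]
grip_width: 0.44
grip_force: 0.0
```

Call:
jog_arm:
  rows: "0 0 0 0 0 0 .1;0 0 0 0 0 0 .1;0 0 -1 0 0 0 .1;0 0 -4 0 0 0 .1;0 0 -5 0 0 0 .1"

```text
time: 9.88
position: [0.6356, -0.051, 0.1142]
tool_rot: [-3.14, -0.082, 0.003]
ft_force: [-0.1, 0.1, 0.1]
grip_width: 0.451
grip_force: 0.0
```

```bash
python3 plan.py .40 .135 .15 180;python3 plan.py .345 .1978 .15 93
```

```text
pos [ 0.6356 -0.051   0.1142] t 9.875 j7 -1.641985470767135 yawY -87.02335970278928
shift cm BEFORE turn [-22.5735 -19.8003  -3.526 ] AFTER turn [ 18.6    -23.5646  -3.5774] turn [-0.0018  0.0011 -1.5188] rows 8.135215236905564
pos [ 0.6356 -0.051   0.1142] t 9.875 j7 -1.641985470767135 yawY -87.02335970278928
shift cm BEFORE turn [-27.74   -26.3574  -3.5133] AFTER turn [-27.7226 -26.367   -3.5774] turn [-0.0005  0.0019 -0.0004] rows 6.14816947602628
```

```bash
python3 plan.py .4435 .11 .16 3.15
```

```text
pos [ 0.6356 -0.051   0.1142] t 9.875 j7 -1.641985470767135 yawY -87.02335970278928
shift cm BEFORE turn [-18.3611 -17.0782  -4.5351] AFTER turn [-17.1315  18.3008  -4.5774] turn [0.0011 0.0018 1.5678] rows 8.397279041370517
```

Call:
jog_arm:
  rows: "-3.6 -3.4 -2 0 0 0 -1;-3.6 -3.4 -2 0 0 0 -1;-3.7 -3.4 -.5 0 0 0 -1;-3.7 -3.4 0 0 0 0 -1;-3.7 -3.4 0 0 0 0 -1"

```text
time: 10.5
position: [0.4438, 0.1105, 0.1594]
tool_rot: [3.14, 0.082, 0.003]
ft_force: [0.6, 0.6, 1.1]
grip_width: 0.933
grip_force: 0.0
```

Call:
jog_arm:
  rows: "0 0 0 0 0 -.175 -1;0 0 0 0 0 -.175 -1;0 0 0 0 0 -.175 -1;0 0 0 0 0 -.175 -1;0 0 0 0 0 -.175 -1"

```text
time: 11.12
position: [0.445, 0.1095, 0.1593]
tool_rot: [2.805, 1.413, 0.001]
ft_force: [0.0, 0.4, 0.8]
grip_width: 0.999
grip_force: 0.0
```

Call:
jog_arm:
  rows: "0 0 0 0 0 -.175 -1;0 0 0 0 0 -.175 -1;0 0 0 0 0 -.175 -1;0 0 0 0 0 -.174 -1;0 0 0 0 0 0 -1"

```text
time: 11.75
position: [0.445, 0.1095, 0.1591]
tool_rot: [2.161, 2.279, 0.001]
ft_force: [0.3, -0.5, 0.4]
grip_width: 1.002
grip_force: 0.0
```

Run:
```python
from plan import *
d=shot('wrist','w3.png'); plan(.4435,.1978,.02,3.15)
print(proj(d,[[.4435,.1978,.05],[.6003,.3271,.05],[.447,.349,.016],[.3615,.27,.016]]))
```

```text
pos [0.445  0.1094 0.159 ] t 11.8 j7 -0.2239881060070442 yawY 2.982645848724317
shift cm BEFORE turn [ 8.8392  0.2998 13.9018] AFTER turn [ 8.8336  0.3379 13.9045] turn [ 0.0009  0.0003 -0.0029] rows 2.6362717254878962
[[ 287.6581   89.8013]
 [ 513.9635  -79.5761]
 [ 302.2506 -104.2518]
 [ 193.064    -2.477 ]]
```

View pics/w3.png

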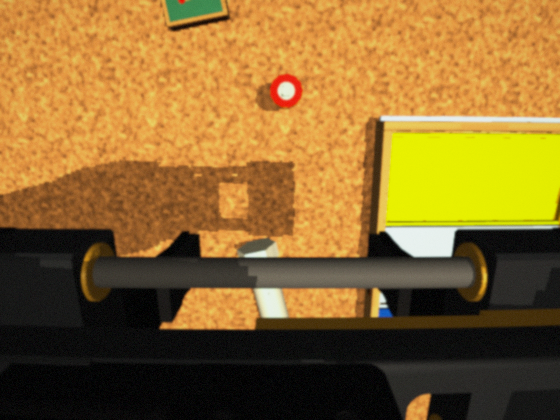

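Red cell A's top is at (286,91), within 2 px of the prediction. The yellow liner is on the right.

Call:
jog_arm:
  rows: "4.4 .1 0 0 0 0 -1;4.4 .1 4 0 0 0 -1;0 0 5 0 0 0 -1;0 0 3.5 0 0 0 -1;0 0 1.9 0 0 0 -1"

```text
time: 12.42
position: [0.4411, 0.1969, 0.013]
tool_rot: [-2.161, -2.279, 0.003]
ft_force: [-0.6, -0.4, 1.2]
grip_width: 0.999
grip_force: 0.0
```

Call:
jog_arm:
  rows: "0 0 0 0 0 0 1;0 0 0 0 0 0 1;0 0 0 0 0 0 1;0 0 0 0 0 0 1;0 0 0 0 0 0 1"
  force: 20

```text
time: 13.05
position: [0.4424, 0.1972, 0.015]
tool_rot: [2.159, 2.281, 0.001]
ft_force: [0.3, -0.6, -0.8]
grip_width: 0.517
grip_force: 0.0
```

Call:
jog_arm:
  rows: "0 0 0 0 0 0 1;0 0 0 0 0 0 1;0 0 0 0 0 0 1;0 0 0 0 0 0 1;0 0 0 0 0 0 1"

```text
time: 13.68
position: [0.442, 0.1972, 0.0145]
tool_rot: [2.16, 2.282, -0.0]
ft_force: [-0.2, -1.1, 0.7]
grip_width: 0.295
grip_force: 20.0
```

```bash
python3 plan.py .671 .131 .1 3.15
```

```text
pos [0.442  0.1972 0.0145] t 13.675 j7 -0.6051993974461689 yawY 3.1480672528510163
shift cm BEFORE turn [-7.8646 22.4979 -8.547 ] AFTER turn [-7.8644 22.4978 -8.5474] turn [-0.      0.0001 -0.    ] rows 4.051057675349565
```

Call:
jog_arm:
  rows: "0 0 -1 0 0 0 1;0 0 -4 0 0 0 1;0 0 -4 0 0 0 1;-2 5.5 0 0 0 0 1;-2 5.5 0 0 0 0 1"

```text
time: 14.3
position: [0.5563, 0.1631, 0.107]
tool_rot: [2.156, 2.28, 0.004]
ft_force: [-0.8, 0.3, -0.1]
grip_width: 0.294
grip_force: 20.0
```

Call:
jog_arm:
  rows: "-1.9 5.5 0 0 0 0 1;-1.9 5.5 0 0 0 0 1;0 .5 3 0 0 0 1;0 0 3 0 0 0 1;0 0 0 0 0 0 1"

```text
time: 14.92
position: [0.6688, 0.131, 0.0419]
tool_rot: [-2.157, -2.279, 0.007]
ft_force: [-0.5, 0.1, -0.4]
grip_width: 0.293
grip_force: 20.0
```

```bash
python3 plan.py .671 .131 .0245 3.15
```

```text
pos [0.6688 0.131  0.0419] t 14.925 j7 -0.42713596588826186 yawY 3.154696968259392
shift cm BEFORE turn [-0.0083  0.2249  1.7431] AFTER turn [-0.0091  0.2149  1.7443] turn [-0.0057  0.0004  0.0001] rows 0.2812059837668801
```

Call:
jog_arm:
  rows: "0 0 .7 0 0 0 1;0 0 .6 0 0 0 1;0 0 0 0 0 0 1;0 0 0 0 0 0 1"

```text
time: 15.42
position: [0.6712, 0.1318, 0.0321]
tool_rot: [2.159, 2.281, 0.001]
ft_force: [0.1, 0.4, -0.6]
grip_width: 0.295
grip_force: 20.0
```

Call:
jog_arm:
  rows: "0 0 .4 0 0 0 1;0 0 .3 0 0 0 1;0 0 0.1 0 0 0 1;0 0 0 0 0 0 1;0 0 0 0 0 0 1"

```text
time: 16.05
position: [0.6709, 0.1317, 0.0236]
tool_rot: [2.159, 2.282, -0.0]
ft_force: [-1.0, -0.3, 0.7]
grip_width: 0.295
grip_force: 20.0
```

Call:
jog_arm:
  rows: "0 0 0 0 0 0 .3;0 0 0 0 0 0 .2;0 0 0 0 0 0 .2;0 0 0 0 0 0 .2;0 0 -1 0 0 0 .2"

```text
time: 16.68
position: [0.6702, 0.1315, 0.0329]
tool_rot: [-2.159, -2.281, 0.003]
ft_force: [0.4, -0.4, 0.0]
grip_width: 0.398
grip_force: 0.0
```

Call:
jog_arm:
  rows: "0 0 -3 0 0 0 .2;0 0 -4 0 0 0 .2;0 0 -5.6 0 0 0 -.5;5.5 -3.5 0 0 0 0 -1;5.3 -3.5 0 0 0 0 -1"

```text
time: 17.3
position: [0.5974, 0.2338, 0.1615]
tool_rot: [2.161, 2.278, 0.004]
ft_force: [-0.2, 1.1, -0.1]
grip_width: 0.656
grip_force: 0.0
```

Call:
jog_arm:
  rows: "0 0 0 0 0 0 -1;0 0 0 0 0 0 -1"

```text
time: 17.55
position: [0.5976, 0.2326, 0.1603]
tool_rot: [2.157, 2.281, 0.001]
ft_force: [0.3, -1.2, 0.5]
grip_width: 0.883
grip_force: 0.0
```

Run:
```python
from plan import *
d=shot('wrist','w4.png'); shot('scene','s4.png'); plan(.6003,.3271,.015,3.15)
print(proj(d,[[.6003,.3271,.05],[.447,.349,.016],[.3615,.27,.016]]))
cv2.imwrite('pics/w4b.png',cv2.vconcat([d['img'][:280],cv2.resize(load('s4.png')['img'][200:300,180:380],(560,280))]))
```

```text
pos [0.5984 0.231  0.1596] t 17.65 j7 -0.5602070772332901 yawY 3.0133831245012943
shift cm BEFORE turn [ 9.6023  0.6901 14.4551] AFTER turn [ 9.5879  0.7199 14.4632] turn [ 0.0005  0.0009 -0.0024] rows 2.7788076689976573
[[293.6971  81.9017]
 [116.2886  50.386 ]
 [ 30.6788 138.4664]]
```

View pics/w4b.png

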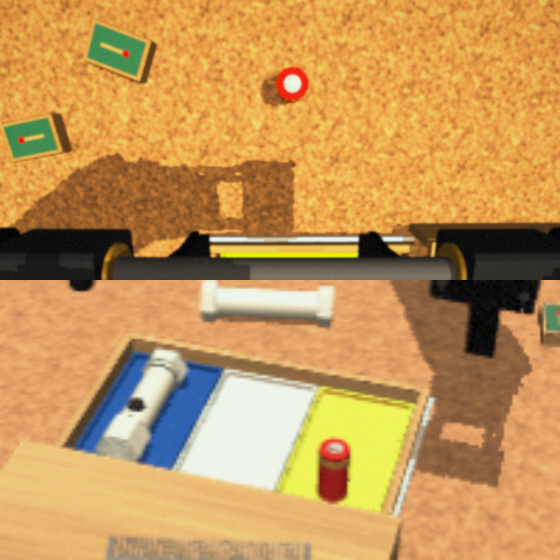

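The flashlight lies centred in the blue liner, and red A stands in yellow. Red B's top is at (293,84). The target matchbox is the upper left green one at (120,50).

Call:
jog_arm:
  rows: "4.7 .3 0 0 0 0 -1;4.8 .35 4 0 0 0 -1;0 0 5 0 0 0 -1;0 0 3.5 0 0 0 -1;0 0 1.9 0 0 0 -1"

```text
time: 18.27
position: [0.5986, 0.3255, 0.0127]
tool_rot: [-2.162, -2.279, 0.006]
ft_force: [-0.7, 0.6, 0.3]
grip_width: 0.999
grip_force: 0.0
```

Call:
jog_arm:
  rows: "0 0 0 0 0 0 1;0 0 0 0 0 0 1;0 0 0 0 0 0 1;0 0 0 0 0 0 1;0 0 0 0 0 0 1"
  force: 20

```text
time: 18.9
position: [0.5988, 0.3279, 0.0161]
tool_rot: [2.159, 2.281, 0.001]
ft_force: [-1.1, 0.0, 0.1]
grip_width: 0.519
grip_force: 0.0
```

Call:
jog_arm:
  rows: "0 0 0 0 0 0 1;0 0 0 0 0 0 1;0 0 0 0 0 0 1;0 0 0 0 0 0 1;0 0 0 0 0 0 1"

```text
time: 19.52
position: [0.5986, 0.3278, 0.0156]
tool_rot: [2.159, 2.282, -0.0]
ft_force: [-0.2, 0.5, 0.4]
grip_width: 0.29
grip_force: 20.0
```

```bash
python3 plan.py .591 .127 .1 3.15
python3 - <<'E'
from m import *
d=load('w4.png')
for b in blobs(d,(45,60,40),(90,255,200),200,(80,10,160,90)):
    P=ray(d,b,.016)[:,:2].astype(np.float32); r=cv2.minAreaRect(P); print(r, cv2.boxPoints(r))
E
```

```text
pos [0.5986 0.3278 0.0156] t 19.525 j7 -0.769473988791187 yawY 3.153883288780818
shift cm BEFORE turn [-20.0109  -1.8606  -8.4423] AFTER turn [-20.0104  -1.8592  -8.444 ] turn [-0.      0.0001  0.0001] rows 3.487750747900224
((0.4465344548225403, 0.34951525926589966), (0.028334785252809525, 0.04431327432394028), 71.72054290771484) [[0.42105225 0.34301227]
 [0.46312937 0.3291133 ]
 [0.47201666 0.35601825]
 [0.42993954 0.3699172 ]]
```

Call:
jog_arm:
  rows: "0 0 -1 0 0 0 1;0 0 -4 0 0 0 1;0 0 -4 0 0 0 1;-5 -.4 0 0 0 0 1;-5 -.5 0 0 0 0 1"

```text
time: 20.15
position: [0.5953, 0.2272, 0.1069]
tool_rot: [2.157, 2.283, 0.003]
ft_force: [1.3, -1.3, 0.4]
grip_width: 0.294
grip_force: 20.0
```

Call:
jog_arm:
  rows: "-5 -.5 0 0 0 0 1;-5 -.5 0 0 0 0 1;0 0 3 0 0 0 1;0 0 3 0 0 0 1;0 0 .5 0 0 0 1"

```text
time: 20.78
position: [0.589, 0.1265, 0.0391]
tool_rot: [-2.158, -2.28, 0.005]
ft_force: [-0.0, 1.4, -0.8]
grip_width: 0.29
grip_force: 20.0
```

Call:
jog_arm:
  rows: "0 0 .2 0 0 0 1;0 0 0 0 0 0 1;0 0 0 0 0 0 1"

```text
time: 21.15
position: [0.5913, 0.1274, 0.0397]
tool_rot: [2.158, 2.281, 0.002]
ft_force: [-0.0, 0.1, -0.9]
grip_width: 0.293
grip_force: 20.0
```

```bash
python3 plan.py .591 .127 .0248 3.15
```

```text
pos [0.5913 0.1274 0.0397] t 21.15 j7 -0.44454123207513113 yawY 3.1662864632903287
shift cm BEFORE turn [-0.0417 -0.0382  1.4866] AFTER turn [-0.0417 -0.0356  1.4867] turn [ 0.0017 -0.      0.0003] rows 0.23803005476445133
```

Call:
jog_arm:
  rows: "0 0 .6 0 0 0 1;0 0 .4 0 0 0 1;0 0 .2 0 0 0 1;0 0 0 0 0 0 1;0 0 0 0 0 0 1"

```text
time: 21.78
position: [0.5907, 0.1271, 0.0266]
tool_rot: [2.159, 2.282, 0.0]
ft_force: [0.3, 0.1, -0.0]
grip_width: 0.29
grip_force: 20.0
```

```bash
python3 plan.py .591 .127 .0246 3.15
```

```text
pos [0.5907 0.1271 0.0266] t 21.775 j7 -0.45261325724516877 yawY 3.1506241862485074
shift cm BEFORE turn [-0.0131  0.0329  0.203 ] AFTER turn [-0.0131  0.0329  0.203 ] turn [0.0001 0.     0.    ] rows 0.03297902253535076
```

Call:
jog_arm:
  rows: "0 0 .2 0 0 0 1;0 0 0 0 0 0 1;0 0 0 0 0 0 .3;0 0 0 0 0 0 .2;0 0 0 0 0 0 .2"

```text
time: 22.4
position: [0.5907, 0.1271, 0.0247]
tool_rot: [2.159, 2.282, 0.0]
ft_force: [0.4, -0.1, -0.6]
grip_width: 0.394
grip_force: 0.0
```

Call:
jog_arm:
  rows: "0 0 0 0 0 0 .2;0 0 -1 0 0 0 .2;0 0 -3 0 0 0 .2;0 0 -5 0 0 0 .2;0 0 -3 0 0 0 -.5"

```text
time: 23.02
position: [0.5916, 0.1277, 0.148]
tool_rot: [2.158, 2.28, 0.004]
ft_force: [0.3, 0.7, 1.0]
grip_width: 0.451
grip_force: 0.0
```

```bash
python3 plan.py .4465 .3495 .12 71.7
```

```text
pos [0.5916 0.1277 0.148 ] t 23.025 j7 -0.3830291829468018 yawY 3.169537788090878
shift cm BEFORE turn [ 22.945  -13.2715   2.7578] AFTER turn [20.74   16.5     2.7957] turn [ 0.0033  0.0018 -1.1961] rows 6.406460256194664
```

Call:
jog_arm:
  rows: "4.6 -2.65 0 0 0 0 -1;4.6 -2.65 0 0 0 0 -1;4.6 -2.65 1 0 0 0 -1;4.6 -2.65 1 0 0 0 -1;4.5 -2.65 1 0 0 0 -1"

```text
time: 23.65
position: [0.4449, 0.3499, 0.1153]
tool_rot: [2.159, 2.281, 0.002]
ft_force: [0.6, 0.4, 1.1]
grip_width: 0.962
grip_force: 0.0
```

Call:
jog_arm:
  rows: "0 0 0 0 0 -.175 -1;0 0 0 0 0 -.175 -1;0 0 0 0 0 -.175 -1;0 0 0 0 0 -.175 -1;0 0 0 0 0 -.175 -1"

```text
time: 24.28
position: [0.4459, 0.3486, 0.1153]
tool_rot: [0.98, 2.984, 0.001]
ft_force: [-1.2, 0.1, 0.3]
grip_width: 1.003
grip_force: 0.0
```

Call:
jog_arm:
  rows: "0 0 0 0 0 -.17 -1;0 0 0 0 0 -.15 -1;0 0 0 0 0 0 -1"

```text
time: 24.65
position: [0.4459, 0.3485, 0.1151]
tool_rot: [0.504, 3.101, 0.001]
ft_force: [-0.6, 0.1, 0.1]
grip_width: 0.997
grip_force: 0.0
```

```bash
python3 plan.py .4465 .3495 .003 71.7
```

```text
pos [0.4459 0.3485 0.1151] t 24.65 j7 0.2459758021570643 yawY 71.517452054153
shift cm BEFORE turn [-0.0276  0.1114 11.2062] AFTER turn [-0.0292  0.1154 11.2062] turn [ 0.0004  0.0001 -0.0032] rows 1.7930872529756712
```

Call:
jog_arm:
  rows: "0 .1 4 0 0 0 -1;0 0 4 0 0 0 -1;0 0 2 0 0 0 -1;0 0 1.2 0 0 0 -1;0 0 0 0 0 0 -1"

```text
time: 25.28
position: [0.4461, 0.3496, 0.0027]
tool_rot: [-0.502, -3.101, 0.0]
ft_force: [0.8, -1.0, 0.8]
grip_width: 0.999
grip_force: 0.0
```

Call:
jog_arm:
  rows: "0 0 0 0 0 0 1;0 0 0 0 0 0 1;0 0 0 0 0 0 1;0 0 0 0 0 0 1;0 0 0 0 0 0 1"
  force: 10

```text
time: 25.9
position: [0.446, 0.3494, 0.0026]
tool_rot: [0.502, 3.101, -0.0]
ft_force: [0.2, 0.2, 0.0]
grip_width: 0.517
grip_force: 0.0
```

Call:
jog_arm:
  rows: "0 0 0 0 0 0 1;0 0 0 0 0 0 1;0 0 0 0 0 0 1;0 0 0 0 0 0 1"

```text
time: 26.4
position: [0.446, 0.3494, 0.0026]
tool_rot: [-0.502, -3.101, 0.0]
ft_force: [-0.3, 0.2, 0.0]
grip_width: 0.417
grip_force: 10.0
```

Call:
jog_arm:
  rows: "0 0 -1 0 0 0 1;0 0 -3 0 0 0 1;0 0 -5 0 0 0 1;0 0 -4 0 0 -.18 1;0 0 0 0 0 -.18 1"

```text
time: 27.02
position: [0.4476, 0.3513, 0.1368]
tool_rot: [-0.071, 3.135, 0.005]
ft_force: [0.3, -0.8, -0.5]
grip_width: 0.409
grip_force: 10.0
```

```bash
python3 plan.py .636 .039 .12 93.15
```

```text
pos [0.4476 0.3513 0.1368] t 27.025 j7 0.5892727275798396 yawY 92.59006395238369
shift cm BEFORE turn [-17.3969 -32.0566   1.6988] AFTER turn [-17.0931 -32.2206   1.6805] turn [ 0.0028  0.0062 -0.0098] rows 5.842008468038599
```

Call:
jog_arm:
  rows: "-2.9 -5.4 0 0 0 -.01 1;-2.9 -5.4 0 0 0 0 1;-2.9 -5.4 0 0 0 0 1;-2.9 -5.4 0 0 0 0 1;-2.8 -5.3 0 0 0 0 1"

```text
time: 27.65
position: [0.6036, 0.0855, 0.1334]
tool_rot: [-0.077, 3.14, -0.0]
ft_force: [0.9, 0.1, -0.6]
grip_width: 0.413
grip_force: 10.0
```

Call:
jog_arm:
  rows: "-2.8 -5.3 0 0 0 0 1;0 0 3 0 0 0 1;0 0 4 0 0 0 1;0 0 0 0 0 0 1;0 0 0 0 0 0 1"

```text
time: 28.28
position: [0.6339, 0.0366, 0.0643]
tool_rot: [-0.078, 3.139, 0.001]
ft_force: [0.4, 0.1, -0.4]
grip_width: 0.406
grip_force: 10.0
```

```bash
python3 plan.py .636 .039 .012 93.15
```

```text
pos [0.6339 0.0366 0.0643] t 28.275 j7 1.1398088018786237 yawY 92.8503075643065
shift cm BEFORE turn [-0.2095  0.2318  5.2305] AFTER turn [-0.2204  0.2322  5.23  ] turn [ 0.0003  0.0019 -0.0052] rows 0.8383744327582947
```

Call:
jog_arm:
  rows: "-.2 .2 2.5 0 0 0 1;0 0 1.5 0 0 0 1;0 0 .7 0 0 0 1;0 0 .3 0 0 0 1;0 0 0 0 0 0 1"

```text
time: 28.9
position: [0.6351, 0.0381, 0.0127]
tool_rot: [-0.077, 3.141, -0.0]
ft_force: [0.2, -0.1, -0.2]
grip_width: 0.411
grip_force: 10.0
```

Call:
jog_arm:
  rows: "0 0 0 0 0 0 1;0 0 0 0 0 0 1"

```text
time: 29.15
position: [0.6353, 0.038, 0.013]
tool_rot: [-0.077, 3.14, -0.0]
ft_force: [-0.1, -0.3, -0.8]
grip_width: 0.411
grip_force: 10.0
```

Call:
jog_arm:
  rows: "0 0 .12 0 0 0 1;0 0 0 0 0 0 1;0 0 0 0 0 0 0;0 0 0 0 0 0 -.05;0 0 0 0 0 0 -.05"

```text
time: 29.78
position: [0.635, 0.038, 0.0113]
tool_rot: [0.077, -3.141, 0.0]
ft_force: [0.6, 0.6, -0.3]
grip_width: 0.52
grip_force: 0.0
```

Call:
jog_arm:
  rows: "0 0 0 0 0 0 -.05;0 0 -1 0 0 0 -.05;0 0 -4 0 0 0 -.05;0 0 -5 0 0 0 -.05;-5 0 -3 0 0 0 -.05"

```text
time: 30.4
position: [0.6842, 0.0407, 0.1453]
tool_rot: [-0.08, 3.139, -0.003]
ft_force: [1.1, -0.7, 0.7]
grip_width: 0.526
grip_force: 0.0
```

Call:
jog_arm:
  rows: "5 0 -3 0 0 0 -.05;5 0 0 0 0 0 -.05;5 0 0 0 0 0 -.05;4 0 0 0 0 0 -.05;0 0 0 0 0 0 -.05"

```text
time: 31.02
position: [0.493, 0.0297, 0.1713]
tool_rot: [0.074, -3.14, 0.01]
ft_force: [0.7, -0.5, 0.5]
grip_width: 0.528
grip_force: 0.0
```

Run:
```python
from h import *
print(ctrl.get_state()['position'])
a=shot('scene','s5.png')['img'][180:300,110:410]; b=shot('side','d5.png')['img'][130:270,100:360]
cv2.imwrite('pics/f.png',cv2.vconcat([cv2.resize(a,(700,280)),cv2.resize(b,(700,315))]))
```

```text
[0.4929708  0.02969541 0.17132856]
```

View pics/f.png

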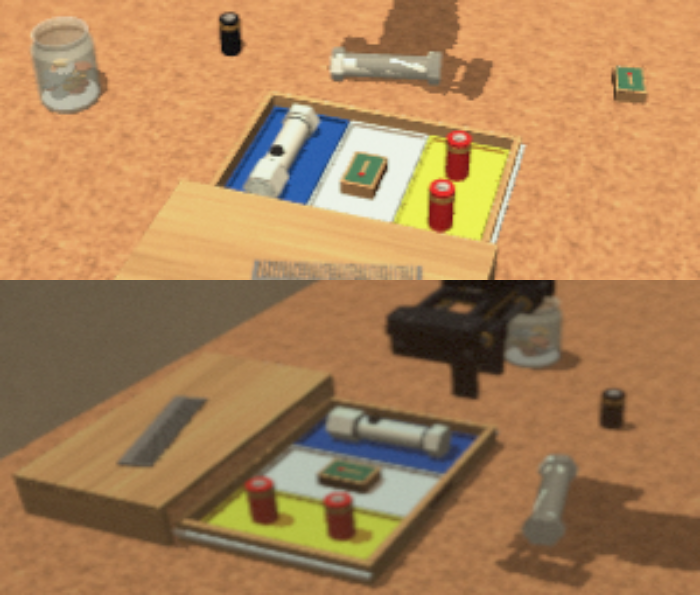

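Both views show the flashlight lengthwise in blue, both red cells upright in yellow and the matchbox flat in white. The look-alikes and the jar are where they were, and the gripper is clear.

```bash
python3 -c "
from bench import ticket; print(ticket.close_job())"
```

```text
the job is handed in; nothing more can be done
None
```

The drawer is packed as asked and the job is handed in after about 31 s of robot time: flashlight lengthwise in blue, both red batteries upright in yellow, matchbox flat in white, and the plain tube, black battery and coin jar left untouched; no verdict was returned.

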